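# Load, shut and clip the pantry bin

### The arm

A 7-joint arm with a two-finger parallel gripper is mounted at the origin on the work surface. World frame = base frame: x ahead of the robot, y to its left, z up, the work surface at z = 0. Lengths are in mm, angles in rad, forces in N, time in s.
With the tool pointing down it reaches from about 350 to 900 mm from the base axis. Payload 19.9 kg.
Tool frame: the origin (TCP) lies at the centre of the arm's flange, where the gripper is bolted on; the fingertips stand 199 mm ahead of it and the grasp point (between the pads) lies 180 mm ahead of it; z points along the fingers, y is the line along which they close (so a half turn about z gives the same grasp; the last joint's range is limited). The gripper opens to 94 mm and grips with 3 to 60 N. Pads are 16 mm wide; open, the fingers measure 119 mm over their backs; the gripper's body (75 mm by 177 mm) begins 78 mm behind the grasp point.
Start: joints at [1.228, 0.417, -0.01, 1.614, 0.005, 1.111, -0.053], TCP at [185.184, -596.93, 404.625] pointing down, gripper open.
Joint ranges: [-2.81, 2.81], [-0.39, 2.02], [-1.27, 1.25], [0.06, 2.57], [-1.19, 4.33], [0.19, 2], [-2.82, 2.82]. Speed limits (rad/s): [1.89, 1.89, 2.39, 2.39, 3.01, 3.01, 3.01].

### API

Orientations are given as a unit quaternion [w, x, y, z].
In Python, from bench import bot, get_image, camera_model, order gives the robot as it stands. The module is installed in compiled form; this text tells all that it offers.
- The arm moves only by the tool step_arm, never from a script. Its argument "plan" is a list that holds one entry, the list of rows, each a list of 7 numbers: the shift along the tool's x, y, z normalised to -1 to 1, where 1 is 0.03 m, then the turn, a rotation vector about the tool's x, y, z normalised to -1 to 1, where 1 is 0.15 rad, then the finger opening in mm, from 0 to 94. In form: [[[dx, dy, dz, wx, wy, wz, grip], ...]]. A call has exactly 10 rows; each row shifts and turns the commanded pose from where the row before left it, along the tool's axes as they then stand; what a row does not reach is not made up. A row lasts 1/10 s, in which the tool goes at most 50 mm and 8.59 degrees, less where a joint would pass 70% of its speed; a pose out of reach is approached as far as the arm can. A call with a number of a shift or a turn outside -1 to 1 is refused whole. A call with a gripper value outside its range is refused whole. The fingers move at their own pace and stop on an object; "newtons" is the grip in N (left out, the last holds). Time passes only in rows, so rows that do not move let the fingers close, or fill a call up. It gives the time, the measured TCP pose, the force, the opening and the grip force at its end, in the units of the state.
- bot.get_state(): the state, without advancing time (a new reading comes with each control period).
- get_image(name): name is "side" or "top" or "wrist"; returns the picture (480x640x3 uint8, blue, green, red); there is no depth.
- camera_model(name): a dict with "intrinsics" (3x3 intrinsics, pixels), "eye" and "rotation" of the camera in the world; the wrist camera has in their place "hand_eye" (4x4, takes a point from camera to tool coordinates, whose origin is the TCP and whose axes are the flange's). Camera axes: x right, y down, z forward; pixel columns grow to the right and rows downward; lengths in mm; the calibration is good to about 2 mm. A picture is of the moment at which its call begins: read the wrist's pose just before it. camera_model takes no time and is no camera call.
- order.sign_off(): hands the job in; it is judged then, once.
The state is a dict: "time_s": time; "joints": joint angles; "dq": joint speeds; "tau": joint torques, N m; "ee_pos": TCP position; "tool_rot": TCP orientation; "contact_force": force on the tool from outside, world axes, zero at the start; "torque": the same for the moment, N m; "finger_gap": finger opening in mm; "grip_force": force on a finger pad.
Only numpy, scipy, OpenCV 4.12 (cv2) and the standard library are available. Lean on these libraries where they do the work, as an engineer would, in place of code of your own. Each camera call takes 0.05 s, during which the arm holds its last target. There are 200 camera calls.

### The job

Pick up the low steel tin that stands on the counter and set it down gently, upright, on the floor of the open wooden bin, beside the tin already in there. Then shut the bin's lid fully, take the black spring clip off its wooden stand and clip it down over the lid's and the bin's two upright metal tabs together, so that it holds the lid shut. Leave the tall tin, the mug, the bottle and the tin in the bin where they are.

Things in the scene. Friction and masses are not known exactly. Their poses are not given: they have to be found in the camera images.
- low_tin: The tin to load: plain steel box-shaped tin, 100 (its x) x 52 (its y) x 75 mm tall, 0.17 to 0.35 kg, loose on the counter. Origin: centre of its underside, z up. It and the tall tin may swap places.
- tall_tin: A bystander of the same plain steel and the same 100 x 52 mm footprint, but 130 mm tall (too tall for the bin). Loose on the counter. Origin: centre of its underside.
- bin_tin: A tin just like low_tin (100 x 52 x 75 mm) already standing in the bin near the bin's +y end wall, its 100 mm length along the bin's x; leave it there. Origin: centre of its underside.
- bin: Open-topped light wooden bin, fixed to the counter, outside 165 (x) x 215 (y) x 95 mm tall; walls and floor 8 mm thick, so inside 149 x 199 x 87 mm deep. Origin: centre of its underside, z up. Its lid is hinged along the top of its +x wall; an upright steel tab stands on the middle of its -x wall. The half towards its -y end is free.
- lid (a joint): Angle of the bin's flat wooden lid (165 x 215 x 8 mm, 0.25 kg): 0 = shut, lying on the rim; grows as it opens; pi/2 = upright; it starts leaning back beyond that; stop at 1.9. The hinge is stiff: the lid stays at any angle and takes 1 to 4 N at its free edge to move, so it must be pushed all the way down on its outer face, beside its tab.
- lid_tab (a point): Middle of the outer end of the lid's own steel tab: 60 mm wide (bin's y), 4 mm thick, at the middle of the lid's free edge, 35 mm out from the lid's outer face. Upright when the lid is shut, sticking out behind the lid when it is open.
- lid_hinge (a point): Middle of the hinge line at the top of the bin's +x wall: 82.5 mm along the bin's x and 95 mm up from the bin's origin. The lid's underside passes through it. Its axes turn with the lid.
- bin_tabs (a point): Where the clip goes: middle of the top of the two tabs with the lid shut, 83 mm along the bin's -x and 138 mm up from its origin; axes as the bin's. The bin's tab (outer) and lid's tab (inner) then stand face to face, together 9 mm thick (bin's x), 60 mm wide (y), rising 35 mm above the shut lid's top, which is 103 mm up.
- stand: Wooden clip stand, fixed: foot 80 (x) x 60 (y) x 14 mm, with an upright plate 50 mm wide (x), 9 mm thick (y), its top edge 75 mm above the counter. The clip starts clipped on it, axes along the stand's. Origin: centre of its underside.
- clip: Black spring clip like a big clothes-peg, 94 mm tall, 32 mm wide (x), 0.1 kg, jaws down over the stand's plate. Origin: midway between the jaw tips when it grips 9 mm, z up, 49 mm above the counter at the start; arms move along y. Jaws z = 0 to 40 mm, pivot at 45, handles 47 to 94. This body is the -y arm. Good final place: origin about 25 mm below the tabs' top.
- clip_grip (a point): Between the clip's handles, 78 mm above its origin: pinch here from above along the clip's y. At rest the handles lean apart to 50 mm over their tops; 10 N or more (20 to 30 is good) brings them parallel, 30 mm overall, and opens the jaws evenly to about 27 mm. Letting go closes the jaws.
- clip_arm (a joint): Angle between the clip's two arms: 0 = jaws gripping 9 mm, -0.1 = closed on nothing or on one tab only, 0.4 = squeezed fully open. Sprung towards closed (0.18 N m at 0, 0.30 N m at 0.4).
- mug: White ceramic mug, 80 mm across, 90 mm tall, a bystander. Origin: centre of its underside.
- oil_bottle: Green glass bottle, 66 mm across, 160 mm tall, a bystander. Origin: centre of its underside.
Mind the look-alikes: they are no part of the job. Several things have the shape of the clip; the one meant has the colours described above.

How it is judged (in metres and radians):
On the way, in this order (a step that is already met when the one before it is completed fails the run):
1. the low tin stands upright on the bin's floor, let go (x of low_tin in the frame of bin between -0.078 and 0.078 m and y of low_tin in the frame of bin between -0.1 and 0.1 m and z of low_tin in the frame of bin between 0 and 0.02 m and angle between low_tin's own z axis and vertical below 0.15 rad and contact force between the fingers and low_tin below 0.1 N and linear speed of low_tin below 0.05 m/s), for 0.2 s.
2. the lid is shut (value of joint lid below 0.05 rad), for 0.1 s.
3. the clip grips both tabs (x of clip in the frame of bin_tabs between -0.012 and 0.012 m and y of clip in the frame of bin_tabs between -0.04 and 0.04 m and z of clip in the frame of bin_tabs between -0.042 and -0.01 m and angle between clip's own z axis and vertical below 0.4 rad and value of joint clip_arm between -0.05 and 0.08 rad and contact force between clip and bin above 0.5 N and value of joint lid below 0.05 rad), for 0.1 s.
At the end, for the whole second after the job is handed in: Low tin upright (0.15 rad) on the floor inside the bin; lid shut (0.05 rad); clip let go and at rest with its jaws closed on both tabs: jaw tips 10 to 42 mm below the tabs' top, within 12 mm across and 40 mm along, tilt under 0.4 rad, clip_arm -0.05 to 0.08 (all of step 3 and x of low_tin in the frame of bin between -0.078 and 0.078 m and y of low_tin in the frame of bin between -0.1 and 0.1 m and z of low_tin in the frame of bin between 0 and 0.02 m and angle between low_tin's own z axis and vertical below 0.15 rad and linear speed of each of low_tin, clip below 0.03 m/s); the robot touches nothing.
It fails at once if the tin is dropped or thrown into the bin (faster than 0.7 m/s inside it) (x of low_tin in the frame of bin between -0.078 and 0.078 m and y of low_tin in the frame of bin between -0.1 and 0.1 m and z of low_tin in the frame of bin below 0.08 m and linear speed of low_tin above 0.7 m/s).
It fails at once if the tall tin, the mug or the bottle is shifted by more than 40 mm (distance of any of tall_tin, mug, oil_bottle from where it was at the start of the episode above 0.04 m).
It fails at once if the tin already in the bin is shifted by more than 40 mm (distance of bin_tin from where it was at the start of the episode above 0.04 m).
It also fails if it takes over 72 s, if anything falls off the work surface, if the arm or the gripper's body presses on something with over 40 N, if the wrist force passes 120 N, or if a joint passes its speed limit or range.

## Working session

There is one attempt and no reset: what is moved stays moved. The work goes in short steps, Python scripts to look and compute and a tool call to move; the robot and the scene stay as the last step left them, time stands still between calls to the robot, and variables do not carry over. Pictures are saved under pics/ and viewed, at most 10 in all, crops included, and the job is handed in when it is done.

Besides the shell and the picture viewer there is one more tool, called after ">>>" as a command line: name --argument value ..., lists and objects as JSON in quotes. step_arm: Moves the arm, as the interface text tells. Its arguments: {"type":"object","properties":{"plan":{"type":"array"},"newtons":{"type":"number"}},"required":["plan"]}

```bash
mkdir -p pics; ls; python3 - <<'E'
from bench import bot,get_image,camera_model
import cv2,numpy as np
s=bot.get_state();print(s)
for n in("side","top","wrist"):
    cv2.imwrite(f"pics/{n}0.png",get_image(n))
    m=camera_model(n);print(n,{k:np.round(v,3).tolist() for k,v in m.items()})
E
```

```text
pics
{'time_s': 0.0, 'joints': array([ 1.22851882,  0.41795483, -0.01031177,  1.61416244,  0.00472375,
        1.11071066, -0.05303019]), 'dq': array([ 0.0011436 , -0.00154989,  0.00064393, -0.000703  ,  0.00146043,
        0.00165494, -0.00190775]), 'tau': array([-1.52429689e-03, -8.51262116e+01,  6.37547616e-01, -4.25977564e+01,
       -4.89031943e-02,  1.87112368e-02,  1.04437743e-04]), 'ee_pos': array([ 185.13084101, -596.81023903,  404.0419923 ]), 'tool_rot': array([-5.88613728e-04,  9.88712983e-01,  1.49820792e-01, -1.44181763e-04]), 'contact_force': array([ 0.85967925,  0.17153805, -0.50709101]), 'torque': array([ 0.00408579, -0.00590927, -0.03905955]), 'grip_force': 0.0, 'finger_gap': 93.76796213807673}
side {'intrinsics': [[463.888, 0.0, 322.929], [0.0, 463.888, 243.187], [0.0, 0.0, 1.0]], 'eye': [21.398, 590.072, 797.103], 'rotation': [0.154, -0.298, 0.851, -0.404]}
top {'intrinsics': [[555.747, 0.0, 317.208], [0.0, 555.747, 243.681], [0.0, 0.0, 1.0]], 'eye': [345.39, -71.103, 1473.423], 'rotation': [-0.056, 0.707, -0.704, 0.044]}
wrist {'intrinsics': [[417.975, 0.0, 315.843], [0.0, 417.975, 241.082], [0.0, 0.0, 1.0]], 'hand_eye': [[-0.0, -0.962, -0.272, 78.466], [1.0, -0.0, -0.0, -0.591], [0.0, -0.272, 0.962, 19.551], [0.0, 0.0, 0.0, 1.0]]}
```

View pics/top0.png

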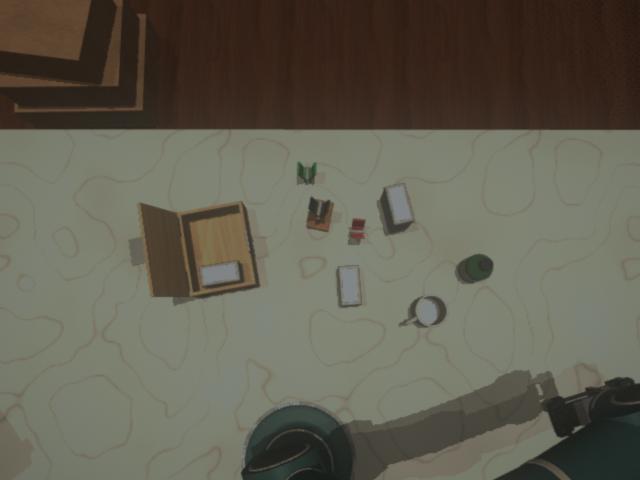

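View pics/side0.png

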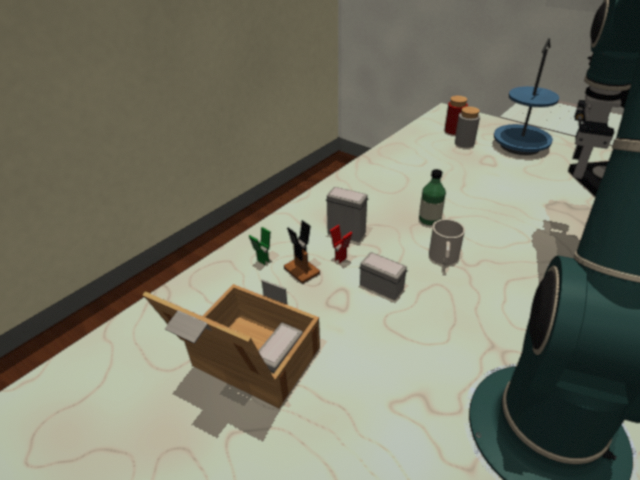

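The top view shows the two tins at (349,286), which is short, and (397,204), which is tall. The bin is at (220,248) with its lid on the left, and the bin tin is at (220,273). The side view agrees.
Candidates for the clip are black on the wooden stand at (320,208), green at (306,173) and red at (357,229). I choose the black one. Candidates for the tin are (349,286) low, (397,204) tall and (220,273) in the bin. I choose (349,286), since the side view at (383,275) shows it is shorter than the one at (347,213).

```bash
cat > h.py <<'E'
import cv2,numpy as np
from scipy.spatial.transform import Rotation as R
from bench import bot,get_image,camera_model
q2R=lambda q:R.from_quat(np.roll(q,-1)).as_matrix()
def cam(n,st=None):
    m=camera_model(n);K=np.array(m["intrinsics"])
    if n!="wrist":return K,np.array(m["eye"]),q2R(m["rotation"])
    H=np.array(m["hand_eye"]);T=q2R(st["tool_rot"])
    return K,T@H[:3,3]+st["ee_pos"],T@H[:3,:3]
def ray(c,p):
    d=c[2]@np.linalg.inv(c[0])@np.array([p[0],p[1],1.]);return c[1],d/np.linalg.norm(d)
def onz(c,p,z):
    e,d=ray(c,p);return e+d*(z-e[2])/d[2]
def tri(obs):  # [(cam,pix),...] -> point, residual mm
    A=np.zeros((3,3));b=np.zeros(3);L=[ray(c,p) for c,p in obs]
    for e,d in L:
        P=np.eye(3)-np.outer(d,d);A+=P;b+=P@e
    x=np.linalg.solve(A,b);return x,max(np.linalg.norm(np.cross(x-e,d)) for e,d in L)
def proj(c,X):
    v=c[0]@(c[2].T@(np.asarray(X,float)-c[1]));return v[:2]/v[2]
def rects(mask,amin,amax):
    cs,_=cv2.findContours(mask.astype(np.uint8),cv2.RETR_EXTERNAL,cv2.CHAIN_APPROX_NONE)
    return [(cv2.contourArea(k),cv2.minAreaRect(k),k) for k in cs if amin<cv2.contourArea(k)<amax]
E
python3 - <<'E'
from h import *
t=cv2.imread("pics/top0.png");s=cv2.imread("pics/side0.png")
ct,cs=cam("top"),cam("side")
for n,im in(("top",t),("side",s)):
    lab=cv2.cvtColor(im,cv2.COLOR_BGR2LAB).astype(int)
    m=(abs(lab[...,1]-128)<8)&(lab[...,2]<129)&(lab[...,0]>(120 if n=="top" else 130))
    for a,r,k in rects(m,150,3000): print(n,a,np.round(r[0],1),np.round(r[1],1),round(r[2],1), np.round(cv2.boxPoints(r)).tolist())
print(t[286,349],t[300,300],s[266,385],s[300,440])
for p,z in(((349,286),75),((397,204),130),((220,273),83),((320,207),120),((222,250),95)):
    X=onz(ct,p,z);print(p,X.round(0),proj(cs,X).round(0))
hsv=cv2.cvtColor(t,cv2.COLOR_BGR2HSV);m=cv2.inRange(hsv,(8,90,50),(25,255,255)); 
for a,r,k in rects(m[:, :]*(np.arange(480)[:,None]>135),150,30000): print("wood",a,np.round(cv2.boxPoints(r)).tolist(),cv2.approxPolyDP(k,3,True)[:,0].tolist())
big=cv2.resize(t[160:310,130:430],None,fx=2.66,fy=2.66,interpolation=cv2.INTER_CUBIC);cv2.imwrite("pics/c1.png",cv2.convertScaleAbs(big,alpha=1.3))
E
```

```text
top 250.0 [427.5 312. ] [22. 15.] 90.0 [[420.0, 301.0], [435.0, 301.0], [435.0, 323.0], [420.0, 323.0]]
top 418.0 [349.4 284.8] [32.8 14.3] 85.6 [[341.0, 269.0], [355.0, 268.0], [358.0, 301.0], [344.0, 302.0]]
top 413.5 [218.9 272.8] [14.3 32.4] 80.5 [[202.0, 268.0], [234.0, 263.0], [236.0, 277.0], [204.0, 282.0]]
top 423.5 [399.1 203.2] [33.1 14.7] 75.1 [[388.0, 189.0], [402.0, 185.0], [410.0, 217.0], [396.0, 221.0]]
[135 134 129] [118 134 129] [167 177 191] [170 195 189]
(349, 286) [ 437. -128.   75.] [385. 264.]
(397, 204) [ 635. -244.  130.] [347. 195.]
(220, 273) [467. 197.  83.] [280. 341.]
(320, 207) [629. -55. 120.] [302. 233.]
(222, 250) [524. 191.  95.] [261. 322.]
wood 174.0 [[306.0, 226.0], [312.0, 199.0], [333.0, 203.0], [327.0, 230.0]] [[332, 203], [323, 224], [313, 220], [307, 226], [327, 230]]
wood 8426.0 [[138.0, 204.0], [242.0, 189.0], [256.0, 287.0], [151.0, 302.0]] [[240, 202], [176, 216], [167, 212], [172, 215], [166, 216], [163, 211], [162, 219], [155, 209], [157, 214], [146, 215], [145, 206], [138, 204], [151, 295], [168, 295], [165, 291], [169, 289], [171, 295], [176, 289], [180, 295], [199, 295], [255, 283]]
```

View pics/c1.png

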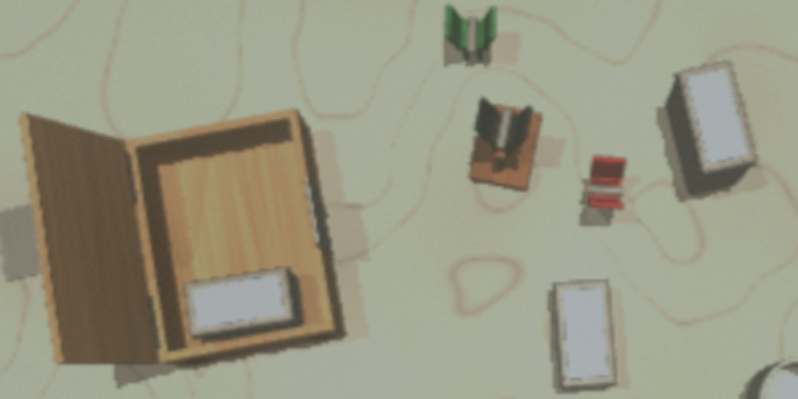

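The close crop confirms the choice: the black clip is on the wooden stand at crop (503,130), with red and green decoys beside it. The low tin is at crop (582,333) and the tall tin, with its visible side, at (712,125). I'm moving over the low tin.

>>> step_arm --plan '[[[0.9,-0.9,-0.15,0,0,0,94],[0.9,-0.9,-0.15,0,0,0,94],[0.9,-0.9,-0.15,0,0,0,94],[0.9,-0.9,-0.15,0,0,0,94],[0.9,-0.9,-0.15,0,0,0,94],[0.9,-0.9,-0.15,0,0,0,94],[0.9,-0.9,-0.15,0,0,0,94],[0.9,-0.9,-0.15,0,0,0,94],[0.9,-0.9,-0.15,0,0,0,94],[0.9,-0.9,-0.15,0,0,0,94]]]'

```text
time_s: 1.15
ee_pos: [363.4, -257.5, 449.8]
tool_rot: [0.0, 0.989, 0.15, -0.0]
contact_force: [1.0, -0.1, 0.6]
finger_gap: 93.7
grip_force: 0.0
```

>>> step_arm --plan '[[[0.9,-0.9,0,0,0,0,94],[0.9,-0.9,0,0,0,0,94],[0.9,-0.9,0,0,0,0,94],[0.7,-0.9,0,0,0,0.7,94],[0,0,0,0,0,0.7,94],[0,0,0,0,0,0,94],[0,0,0,0,0,0,94],[0,0,0,0,0,0,94],[0,0,0,0,0,0,94],[0,0,0,0,0,0,94]]]'

```text
time_s: 2.15
ee_pos: [428.4, -126.0, 449.6]
tool_rot: [-0.0, 0.999, 0.045, -0.0]
contact_force: [0.0, 0.1, -0.8]
finger_gap: 94.0
grip_force: 0.0
```

```bash
cat >> h.py <<'E'
def state():
    s=bot.get_state();T=q2R(s["tool_rot"])
    print("t",s["time_s"],"pos",s["ee_pos"].round(1),"yawx",round(np.degrees(np.arctan2(T[1,0],T[0,0])),2),"z",T[:,2].round(3),"J",s["joints"].round(2),"F",s["contact_force"].round(1),"gap",round(s["finger_gap"],1),"gf",round(s["grip_force"],1));return s
def go(p,yaw=None,s=None):  # needed shift in tool axes (row units of 30 mm) and turn (units of .15)
    s=s or bot.get_state();T=q2R(s["tool_rot"]);d=T.T@(np.array(p)-s["ee_pos"]);y=np.degrees(np.arctan2(T[1,0],T[0,0]))
    print("shift/30",(d/30).round(2),"wz/.15",None if yaw is None else round(-np.radians((yaw-y+180)%360-180)/.15,2))
E
python3 - <<'E'
from h import *
s=state();im=get_image("wrist");cv2.imwrite("pics/w1.png",im);np.save("w1.npy",s,allow_pickle=True)
c=cam("wrist",s);print(proj(c,(437,-128,75)),proj(c,(629,-55,120)),c[1])
E
```

```text
t 2.15 pos [ 428.4 -126.   449.6] yawx 5.21 z [-0.  0. -1.] J [ 0.61  0.06 -0.41  1.97  0.03  1.12 -1.29] F [ 0.   0.1 -0.8] gap 94.0 gf 0.0
[319.62724295 207.19051042] [233.27006021 -87.69287101] [ 506.37808683 -118.49978611  430.08480029]
```

View pics/w1.png

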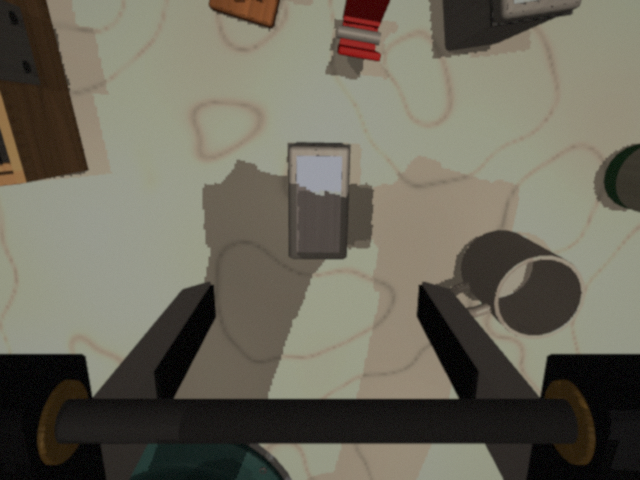

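The wrist view shows the low tin centred at about (319,200), with corners (288,143), (350,143), (348,258) and (289,258). The mug is at (535,285) and the red clip at (358,35).

```bash
python3 - <<'E'
from h import *
s=np.load("w1.npy",allow_pickle=True).item();c=cam("wrist",s);ct=cam("top")
print(tri([(c,(319,200)),(ct,(349.4,284.8))]))
t=cv2.imread("pics/top0.png")
P=[onz(c,p,75) for p in((288,143),(350,143),(348,258),(289,258))];P=np.array(P)
print(P.round(0),P.mean(0).round(1),cv2.minAreaRect(P[:,:2].astype(np.float32)))
for z in(65,75,85): # length/width vs z check
    Q=np.array([onz(c,p,z) for p in((288,143),(350,143),(348,258),(289,258))]);print(z,np.linalg.norm(Q[0]-Q[1]).round(1),np.linalg.norm(Q[0]-Q[3]).round(1))
go((P[:,0].mean(),P[:,1].mean(),50+180),5.2,s)
E
```

```text
(array([ 440.65492983, -128.3628998 ,   61.21679833]), np.float64(1.1597068477637953))
[[ 488.  -97.   75.]
 [ 493. -148.   75.]
 [ 393. -158.   75.]
 [ 389. -105.   75.]] [ 440.9 -126.9   75. ] ((440.8499450683594, -126.74954223632812), (100.08423614501953, 52.68824005126953), 5.1923651695251465)
65 52.8 102.9
75 51.3 100.1
85 49.9 97.3
shift/30 [0.41 0.07 7.32] wz/.15 0.0
```

>>> step_arm --plan '[[[0.41,0.07,0,0,0,0,94],[0,0,0.9,0,0,0,94],[0,0,0.9,0,0,0,94],[0,0,0.9,0,0,0,94],[0,0,0.9,0,0,0,94],[0,0,0.9,0,0,0,94],[0,0,0.9,0,0,0,94],[0,0,0.9,0,0,0,94],[0,0,0.85,0,0,0,94],[0,0,0,0,0,0,94]]]'

```text
time_s: 3.2
ee_pos: [440.7, -126.4, 232.6]
tool_rot: [-0.001, 0.999, 0.046, -0.002]
contact_force: [0.1, 0.0, 0.1]
finger_gap: 93.9
grip_force: 0.0
```

>>> step_arm --plan '[[[0,0,0,0,0,0,40],[0,0,0,0,0,0,40],[0,0,0,0,0,0,40],[0,0,0,0,0,0,40],[0,0,0,0,0,0,40],[0,0,0,0,0,0,40],[0,0,0,0,0,0,40],[0,0,0,0,0,0,40],[0,0,-0.3,0,0,0,40],[0,0,-0.5,0,0,0,40]]]' --newtons 30

```text
time_s: 4.2
ee_pos: [440.6, -126.5, 259.2]
tool_rot: [-0.0, 0.999, 0.045, -0.001]
contact_force: [-0.2, 0.0, -3.5]
finger_gap: 51.7
grip_force: 29.9
```

```bash
python3 - <<'E'
from h import *
s=state()
t=cv2.imread("pics/top0.png");ct=cam("top")
# bin rim: from crop c1 corners (scale 2.66, offset 130,160)
C={k:np.array(v)/2.66+[130,160] for k,v in dict(hi_in=(132,143),fr_hi=(299,111),fr_lo=(341,332),hi_lo=(162,362)).items()}
P={k:onz(ct,v,95) for k,v in C.items()}
for k,v in P.items(): print(k,C[k].round(1),v.round(1))
ctr=sum(P.values())/4;print("ctr",ctr)
for a,b in(("hi_in","fr_hi"),("fr_hi","fr_lo"),("fr_lo","hi_lo"),("hi_lo","hi_in")):
    d=P[b]-P[a];print(a,b,np.linalg.norm(d).round(1),np.degrees(np.arctan2(d[1],d[0])).round(1))
s0=cv2.imread("pics/side0.png");cv2.imwrite("pics/c2.png",cv2.resize(s0[210:440,140:350],None,fx=2.6,fy=2.6,interpolation=cv2.INTER_CUBIC))
E
```

```text
t 4.2 pos [ 440.6 -126.5  259.2] yawx 5.21 z [-0.002  0.001 -1.   ] J [ 0.54  0.36 -0.37  2.12  0.2   0.69 -1.45] F [-0.2  0.  -3.5] gap 51.7 gf 29.9
hi_in [179.6 213.8] [616.6 301.4  95. ]
fr_hi [242.4 201.7] [648.  142.6  95. ]
fr_lo [258.2 284.8] [437.4  98.2  95. ]
hi_lo [190.9 296.1] [408.7 265.   95. ]
ctr [527.65973273 201.78622906  95.        ]
hi_in fr_hi 161.9 -78.8
fr_hi fr_lo 215.2 -168.1
fr_lo hi_lo 169.2 99.7
hi_lo hi_in 211.0 9.9
```

View pics/c2.png

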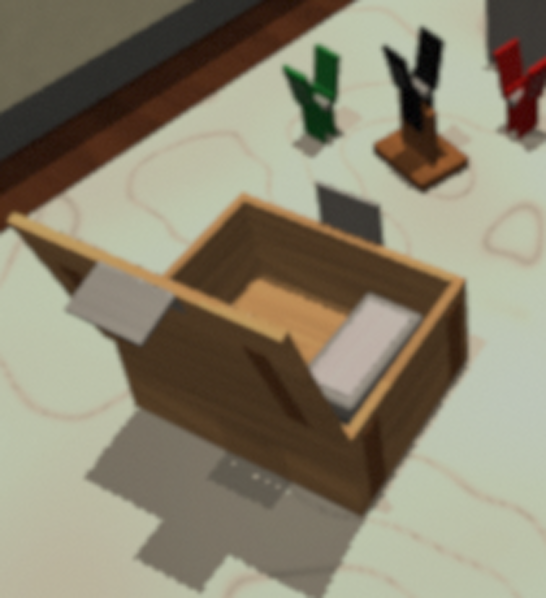

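Side crop: the bin rim corners are at (242,197), (465,280) and (350,435). The lid's free edge runs from (10,218) to (288,340) and its tab sticks out behind it. The bin's tab top runs from (318,183) to (382,208). The tin was lifted cleanly (about 3.5 N).

```bash
cat >> h.py <<'E'
BC=np.array([527.7,201.8,0]);BY=np.radians(100.7)
def b2w(x,y,z):return BC+[x*np.cos(BY)-y*np.sin(BY),x*np.sin(BY)+y*np.cos(BY),z]
def w2b(p):
    d=np.array(p)-BC;return np.array([d[0]*np.cos(BY)+d[1]*np.sin(BY),-d[0]*np.sin(BY)+d[1]*np.cos(BY),d[2]])
E
python3 - <<'E'
from h import *
ct,cs=cam("top"),cam("side")
a=lambda p:np.array(p)/2.66+[130,160]
b=lambda p:np.array(p)/2.6+[140,210]
for n,p,q in(("fr_hi",(299,111),(242,197)),("fr_lo",(341,332),(465,280)),("hi_lo",(162,362),(350,435)),("lid_hi",(25,115),(10,218)),("lid_lo",(60,362),(288,340)),("tab",(308,180),(318,183)),("tab2",(319,243),(382,208)),("binTin",(240,302),(385,325))):
    X,r=tri([(ct,a(p)),(cs,b(q))]);print(n,X.round(0),r.round(1),"bin",w2b(X).round(0))
print("bintin",w2b(onz(ct,(218.9,272.8),83)).round(0))
s=bot.get_state()
tgt=b2w(-12,-45,0);print("place",tgt)
T=b2w(-12,-45,8+55+180+75);go(T,100.7,s)
# same with yaw done first: shift in frame yaw 100.7
d=T-s["ee_pos"];y=BY;print("after turn: x",(d[0]*np.cos(y)+d[1]*np.sin(y))/30,"y",(d[0]*np.sin(y)-d[1]*np.cos(y))/30)
E
```

```text
fr_hi [653. 147.  83.] 3.6 bin [ -77. -113.   83.]
fr_lo [442. 102.  84.] 4.8 bin [-82. 103.  84.]
hi_lo [411. 267.  93.] 2.6 bin [ 86. 103.  93.]
lid_hi [613. 355. 247.] 2.8 bin [ 135. -112.  247.]
lid_lo [402. 314. 246.] 0.2 bin [133. 103. 246.]
tab [576. 128. 131.] 1.7 bin [-81. -34. 131.]
tab2 [518. 117. 129.] 1.4 bin [-82.  26. 129.]
binTin [460. 189. 101.] 5.6 bin [  0.  69. 101.]
bintin [ 9. 59. 83.]
place [574.14557523 198.36364413   0.        ]
shift/30 [  5.41 -10.38  -1.96] wz/.15 -11.11
after turn: x 9.814318506270146 y 6.385463809585283
```

>>> step_arm --plan '[[[0,0,-0.9,0,0,0,40],[0,0,-0.9,0,0,-0.93,40],[0,0,-0.9,0,0,-0.93,40],[0,0,-0.9,0,0,-0.93,40],[0,0,-0.9,0,0,-0.93,40],[0,0,0,0,0,-0.93,40],[0,0,0,0,0,-0.93,40],[0,0,0,0,0,-0.93,40],[0,0,0,0,0,-0.93,40],[0,0,0,0,0,-0.93,40]]]'

```text
time_s: 5.2
ee_pos: [440.6, -126.5, 394.5]
tool_rot: [-0.0, 0.78, 0.626, -0.0]
contact_force: [0.2, -0.0, -3.0]
finger_gap: 51.9
grip_force: 29.9
```

>>> step_arm --plan '[[[0,0,0,0,0,-0.93,40],[0,0,0,0,0,-0.93,40],[0,0,0,0,0,-0.88,40],[0.8,0.52,0,0,0,0,40],[0.8,0.52,0,0,0,0,40],[0.8,0.52,0,0,0,0,40],[0.8,0.52,0,0,0,0,40],[0.8,0.52,0,0,0,0,40],[0.8,0.52,0,0,0,0,40],[0.8,0.52,0,0,0,0,40]]]'

```text
time_s: 6.2
ee_pos: [517.1, 59.8, 394.5]
tool_rot: [-0.0, 0.638, 0.77, -0.0]
contact_force: [0.2, 0.1, -2.1]
finger_gap: 51.9
grip_force: 29.9
```

```bash
python3 - <<'E'
from h import *
s=state();im=get_image("wrist");cv2.imwrite("pics/w2.png",im);np.save("w2.npy",s,allow_pickle=True)
go(b2w(-12,-45,395),100.7,s)
c=cam("wrist",s)
for n,p in dict(fr_hi=(-82.5,-107.5,95),fr_lo=(-82.5,107.5,95),hi_hi=(82.5,-107.5,95),hi_lo=(82.5,107.5,95),tab=(-83,0,138)).items(): print(n,proj(c,b2w(*p)).round(0))
E
```

```text
t 6.2 pos [517.1  59.8 394.5] yawx 100.68 z [-0. -0. -1.] J [ 0.44  0.32 -0.73  1.86  0.24  1.05 -0.2 ] F [ 0.2  0.1 -2.1] gap 51.9 gf 29.9
shift/30 [ 4.19  2.72 -0.02] wz/.15 -0.0
fr_hi [536. 162.]
fr_lo [210. 162.]
hi_hi [ 578. -141.]
hi_lo [ 189. -141.]
tab [383. 169.]
```

View pics/w2.png

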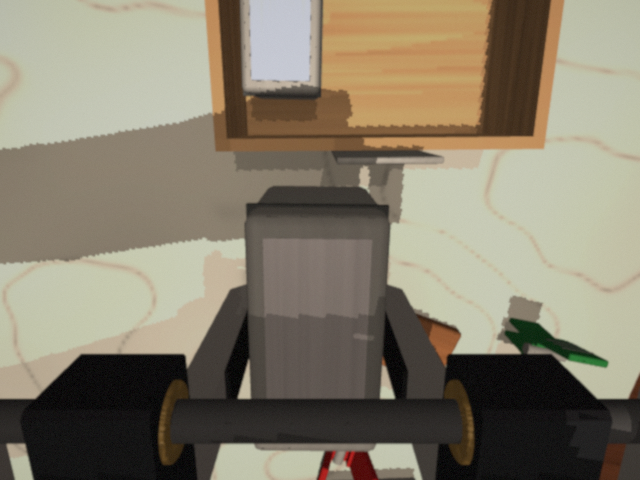

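The wrist view shows the bin rim's near corners at (217,150) and (547,149) and the tab top from 332 to 443 at row 158. The bin is therefore slightly further off than the top-view fix gave. The tin hangs straight.

```bash
python3 - <<'E'
from h import *
s=np.load("w2.npy",allow_pickle=True).item();c=cam("wrist",s);ct=cam("top")
a,b=(onz(c,p,95) for p in((217,150),(547,149)))
print("corners",w2b(a).round(1),w2b(b).round(1),"tab",w2b(onz(c,(332,153),138)).round(1),w2b(onz(c,(443,157),138)).round(1),w2b(onz(c,(388,157),138)))
print("tritab",[w2b(tri([(c,p),(ct,np.array(q)/2.66+[130,160])])[0]).round(0) for p,q in(((332,154),(319,243)),((443,156),(308,180)))])
print("tricorner",[w2b(tri([(c,p),(ct,np.array(q)/2.66+[130,160])])[0]).round(0) for p,q in(((217,150),(341,332)),((547,149),(299,111)))])
print("bintin",w2b(onz(c,(246,95),83)).round(0),w2b(onz(c,(321,95),83)).round(0))
E
```

```text
corners [-74.9 102.5  95. ] [ -74.4 -113.8   95. ] tab [-73.9  28.7 138. ] [-76.2 -33.2 138. ] [-76.15704992  -2.5278479  138.        ]
tritab [array([-78.,  25., 104.]), array([-79., -39., 112.])]
tricorner [array([-79., 107.,  68.]), array([ -78., -108.,  101.])]
bintin [-40.  84.  83.] [-40.  34.  83.]
```

```bash
python3 - <<'E'
from h import *
n=b2w(5,-4.5,0);print(n)
t=open("h.py").read().replace("[527.7,201.8,0]",str(n.round(1).tolist()));open("h.py","w").write(t)
E
python3 - <<'E'
from h import *
go(b2w(-12,-38,8+55+180+2),100.7)
E
```

```text
[531.19342451 207.54856375   0.        ]
shift/30 [4.21 2.6  5.  ] wz/.15 0.02
```

>>> step_arm --plan '[[[0.84,0.52,0,0,0,0,40],[0.84,0.52,0,0,0,0,40],[0.84,0.52,0,0,0,0,40],[0.84,0.52,0,0,0,0,40],[0.84,0.52,0,0,0,0,40],[0,0,0,0,0,0,40],[0,0,0.5,0,0,0,40],[0,0,0.5,0,0,0,40],[0,0,0,0,0,0,40],[0,0,0,0,0,0,40]]]'

```text
time_s: 7.25
ee_pos: [570.3, 196.2, 363.7]
tool_rot: [-0.0, 0.638, 0.77, -0.001]
contact_force: [0.4, 0.2, -2.0]
finger_gap: 51.8
grip_force: 29.9
```

```bash
python3 - <<'E'
from h import *
s=state();go(b2w(-12,-38,243),100.7,s);cv2.imwrite("pics/w3.png",get_image("wrist"));t=get_image("top");cv2.imwrite("pics/t3.png",t)
E
```

```text
t 7.25 pos [570.3 196.2 363.7] yawx 100.64 z [-0.001 -0.    -1.   ] J [ 0.15  0.51 -0.71  1.69  0.37  1.08 -0.49] F [ 0.4  0.2 -2. ] gap 51.8 gf 29.9
shift/30 [0.21 0.06 4.02] wz/.15 -0.01
```

View pics/w3.png

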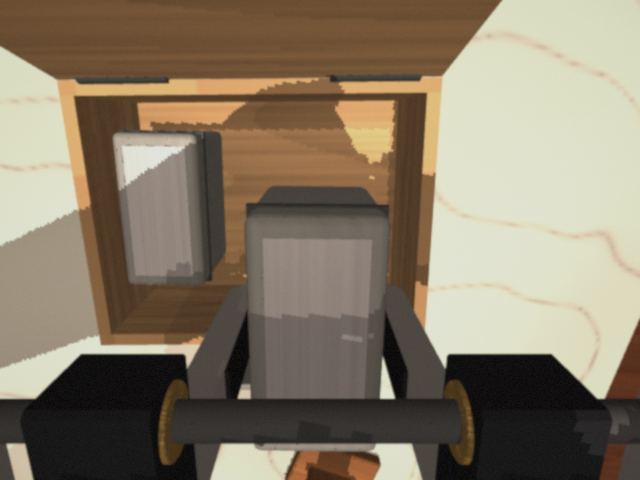

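The tin hangs over the free half. The hinge rim's corners are at (60,80) and (442,77) and the bin tin is at (165,205). I'll check these against the model.

```bash
python3 - <<'E'
from h import *
s=bot.get_state();c=cam("wrist",s)
for p in((60,80),(442,77)):print(w2b(onz(c,p,95)).round(1))
for p in((98,345),(428,320)):print(w2b(onz(c,p,95)).round(1))
for p in((113,133),(202,133),(210,282)):print("tin",w2b(onz(c,p,83)).round(1))
print(w2b(s["ee_pos"]))
E
```

```text
[ 85.2 107.4  95. ]
[  86.5 -106.5   95. ]
[-80.8 109.8  95. ]
[ -62.8 -109.4   95. ]
tin [56.1 87.2 83. ]
tin [56.1 33.2 83. ]
tin [-40.6  35.1  83. ]
[-17.96672693 -36.56549565 364.53253677]
```

>>> step_arm --plan '[[[0.3,0.05,0,0,0,0,40],[0,0,0.6,0,0,0,40],[0,0,0.6,0,0,0,40],[0,0,0.6,0,0,0,40],[0,0,0.6,0,0,0,40],[0,0,0.6,0,0,0,40],[0,0,0.5,0,0,0,40],[0,0,0.3,0,0,0,40],[0,0,0.1,0,0,0,40],[0,0,0,0,0,0,40]]]'

```text
time_s: 8.35
ee_pos: [570.2, 206.2, 247.2]
tool_rot: [-0.0, 0.638, 0.77, 0.0]
contact_force: [-0.6, 1.2, -3.6]
finger_gap: 51.9
grip_force: 29.9
```

>>> step_arm --plan '[[[0,0,0.05,0,0,0,40],[0,0,0.05,0,0,0,40],[0,0,0.05,0,0,0,40],[0,0,0,0,0,0,40],[0,0,0,0,0,0,40],[0,0,0,0,0,0,40],[0,0,0,0,0,0,40],[0,0,0,0,0,0,40],[0,0,0,0,0,0,40],[0,0,0,0,0,0,40]]]'

```text
time_s: 9.35
ee_pos: [570.3, 206.2, 243.5]
tool_rot: [0.0, 0.638, 0.77, 0.0]
contact_force: [-3.4, -2.1, 7.3]
finger_gap: 52.0
grip_force: 29.9
```

Floor contact is felt, so I'm releasing and rising.

>>> step_arm --plan '[[[0,0,0,0,0,0,70],[0,0,0,0,0,0,70],[0,0,0,0,0,0,70],[0,0,0,0,0,0,70],[0,0,-0.3,0,0,0,70],[0,0,-0.7,0,0,0,70],[0,0,-0.9,0,0,0,70],[0,0,-0.9,0,0,0,70],[0,0,-0.9,0,0,0,70],[0,0,-0.9,0,0,0,70]]]'

```text
time_s: 10.35
ee_pos: [570.0, 206.1, 382.5]
tool_rot: [0.0, 0.638, 0.77, 0.0]
contact_force: [-0.3, 0.3, -0.0]
finger_gap: 70.3
grip_force: 0.0
```

```bash
python3 - <<'E'
from h import *
s=state();cv2.imwrite("pics/w4.png",get_image("wrist"))
print(w2b(s["ee_pos"]))
E
```

```text
t 10.35 pos [570.  206.1 382.5] yawx 100.7 z [ 0.  0. -1.] J [ 0.14  0.5  -0.72  1.67  0.36  1.11 -0.5 ] F [-0.3  0.3 -0. ] gap 70.3 gf 0.0
[ -8.56165965 -37.83508421 382.5046408 ]
```

View pics/w4.png

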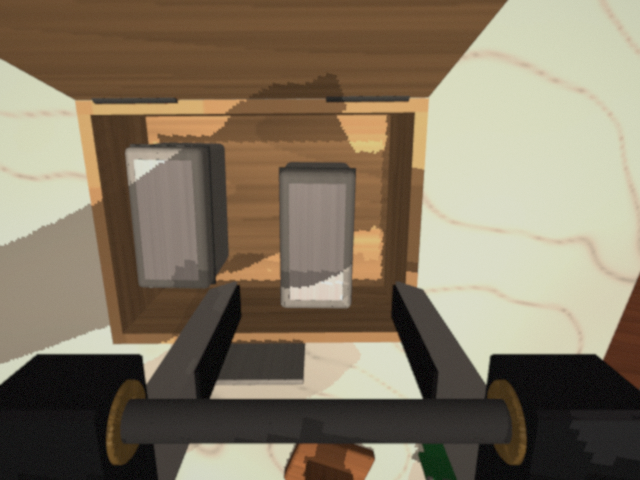

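The low tin stands upright on the bin floor at (317,237), beside the bin tin at (170,215). The tool axes match the bin axes (x = bin x, y = -bin y, z = down). Next I'll go over and behind the lid.

>>> step_arm --plan '[[[0,0.2,-0.95,0,0,0,0],[0,0.2,-0.95,0,0,0,0],[0,0.25,-0.95,0,0,0,0],[0,0.25,-0.95,0,0,0,0],[0.95,0,0,0,0,0,0],[0.95,0,0,0,0,0,0],[0.95,0,0,0,0,0,0],[0.95,0,0,0,0,0,0],[0.95,0,0,0,0,0,0],[0.95,0,0,0,0,0,0]]]'

```text
time_s: 11.4
ee_pos: [564.5, 380.2, 495.2]
tool_rot: [-0.0, 0.638, 0.77, 0.0]
contact_force: [0.5, -0.5, -0.5]
finger_gap: 0.6
grip_force: 0.0
```

>>> step_arm --plan '[[[0.95,0,0,0,0,0,0],[0.3,0,0,0,0,0,0],[0,0,0.6,0,0,0,0],[0,0,0.6,0,0,0,0],[0,0,0.6,0,0,0,0],[0,0,0.6,0,0,0,0],[0,0,0,0,0,0,0],[0,0,0,0,0,0,0],[0,0,0,0,0,0,0],[0,0,0,0,0,0,0]]]'

```text
time_s: 12.4
ee_pos: [558.1, 416.0, 423.8]
tool_rot: [0.0, 0.638, 0.77, 0.001]
contact_force: [0.1, -0.0, -0.6]
finger_gap: 0.4
grip_force: 0.0
```

```bash
python3 - <<'E'
from h import *
s=state();print(w2b(s["ee_pos"]))
th=np.linspace(np.pi/2,0,13);x=82.5-125*np.cos(th)+8*np.sin(th)+8;z=95+125*np.sin(th)+8*np.cos(th)
print(x[0],z[0]);print((np.diff(x)/30).round(2),(-np.diff(z)/30).round(2))
E
```

```text
t 12.4 pos [558.1 416.  423.8] yawx 100.68 z [ 0.001  0.001 -1.   ] J [-0.23  0.63 -0.73  1.37  0.42  1.29 -0.79] F [ 0.1 -0.  -0.6] gap 0.4 gf 0.0
[199.87901836 -65.1453809  423.7899392 ]
98.49999999999999 220.0
[-0.55 -0.54 -0.53 -0.5  -0.47 -0.43 -0.39 -0.33 -0.27 -0.21 -0.14 -0.07] [0.   0.07 0.14 0.21 0.27 0.33 0.39 0.43 0.47 0.5  0.53 0.54]
```

>>> step_arm --plan '[[[-0.6,0,0.15,0,0,0,0],[-0.6,0,0,0,0,0,0],[-0.6,0,0,0,0,0,0],[-0.6,0,0,0,0,0,0],[-0.5,0,0,0,0,0,0],[-0.5,0,0,0,0,0,0],[-0.55,0,0,0,0,0,0],[-0.54,0,0.07,0,0,0,0],[-0.53,0,0.14,0,0,0,0],[-0.5,0,0.21,0,0,0,0]]]'

```text
time_s: 13.4
ee_pos: [589.0, 251.8, 405.1]
tool_rot: [-0.0, 0.638, 0.77, -0.0]
contact_force: [0.7, 2.4, -0.4]
finger_gap: 0.3
grip_force: 1.1
```

>>> step_arm --plan '[[[-0.47,0,0.27,0,0,0,0],[-0.43,0,0.33,0,0,0,0],[-0.39,0,0.39,0,0,0,0],[-0.33,0,0.43,0,0,0,0],[-0.27,0,0.47,0,0,0,0],[-0.21,0,0.5,0,0,0,0],[-0.14,0,0.53,0,0,0,0],[0,0,0.25,0,0,0,0],[0,0,0,0,0,0,0],[0,0,0,0,0,0,0]]]'

```text
time_s: 14.4
ee_pos: [601.2, 187.7, 310.6]
tool_rot: [-0.0, 0.638, 0.77, 0.0]
contact_force: [-0.0, 0.6, -0.0]
finger_gap: 0.5
grip_force: 0.0
```

```bash
python3 - <<'E'
from h import *
s=state();print(w2b(s["ee_pos"]))
E
```

```text
t 14.4 pos [601.2 187.7 310.6] yawx 100.72 z [-0.  0. -1.] J [ 0.14  0.62 -0.68  1.66  0.44  1.02 -0.5 ] F [-0.   0.6 -0. ] gap 0.5 gf 0.0
[-32.45494701 -65.06963734 310.61672052]
```

>>> step_arm --plan '[[[0,0,0.15,0,0,0,0],[0,0,0.1,0,0,0,0],[0,0,0.1,0,0,0,0],[0,0,0.05,0,0,0,0],[0,0,0.05,0,0,0,0],[0,0,0,0,0,0,0],[0,0,0,0,0,0,0],[0,0,0,0,0,0,0],[0,0,0,0,0,0,0],[0,0,0,0,0,0,0]]]'

```text
time_s: 15.4
ee_pos: [601.2, 187.9, 301.6]
tool_rot: [0.002, 0.638, 0.77, 0.0]
contact_force: [-25.1, -11.8, 69.5]
finger_gap: 0.2
grip_force: 34.9
```

```bash
python3 - <<'E'
from h import *
s=state();t=get_image("top");cv2.imwrite("pics/t5.png",t)
big=cv2.resize(t[160:310,130:430],None,fx=2.66,fy=2.66,interpolation=cv2.INTER_CUBIC);si=get_image("side");cv2.imwrite("pics/s5.png",si)
b2=cv2.resize(si[210:400,150:370],(463,400),interpolation=cv2.INTER_CUBIC);cv2.imwrite("pics/c5.png",np.hstack([cv2.resize(si[210:400,190:360],(358,400),interpolation=cv2.INTER_CUBIC),cv2.resize(t[165:315,150:320],(441,389),interpolation=cv2.INTER_CUBIC)[:389].__class__(big.shape) if 0 else cv2.resize(t[165:315,150:315],(440,400),interpolation=cv2.INTER_CUBIC)]))
E
```

```text
t 15.4 pos [601.2 187.9 301.6] yawx 100.68 z [ 0.003 -0.001 -1.   ] J [ 0.13  0.63 -0.67  1.67  0.45  1.   -0.51] F [-25.1 -11.8  69.5] gap 0.2 gf 34.9
```

View pics/c5.png

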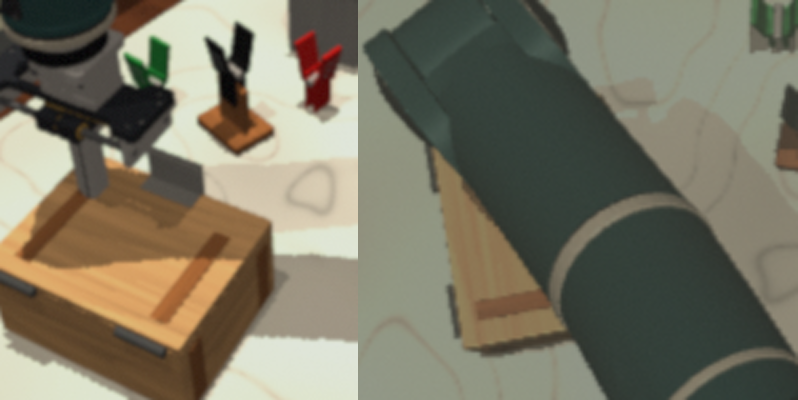

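The lid is shut: its face lies flush, and the tip is at z = 102.6 mm under about 70 N. The black clip is free on its stand. Next I'll lift, go over the stand and turn.

>>> step_arm --plan '[[[0,0,-0.4,0,0,0,0],[0,0,-0.9,0,0,0,0],[0,0,-0.9,0,0,0,0],[0,0,-0.9,0,0,0,0],[0,0,-0.9,0,0,0,94],[0,0,-0.9,0,0,0,94],[-0.9,-0.11,0,0,0,0,94],[-0.9,-0.11,0,0,0,0,94],[-0.9,-0.11,0,0,0,0,94],[-0.9,-0.11,0,0,0,0,94]]]'

```text
time_s: 16.5
ee_pos: [608.2, 77.6, 444.0]
tool_rot: [0.0, 0.638, 0.77, -0.0]
contact_force: [0.8, 0.5, 0.1]
finger_gap: 44.9
grip_force: 0.0
```

>>> step_arm --plan '[[[-0.9,-0.11,0,0,0,0,94],[-0.9,-0.11,0,0,0,0,94],[-0.9,-0.11,0,0,0,0,94],[-0.9,-0.11,0,0,0,0,94],[-0.9,-0.11,0,0,0,0,94],[0,0,0,0,0,0.99,94],[0,0,0,0,0,0.99,94],[0,0,0,0,0,0.99,94],[0,0,0,0,0,0.99,94],[0,0,0,0,0,0.99,94]]]'

```text
time_s: 17.5
ee_pos: [617.0, -57.0, 443.9]
tool_rot: [-0.0, 0.875, 0.483, -0.0]
contact_force: [0.6, 0.1, -0.4]
finger_gap: 93.8
grip_force: 0.0
```

>>> step_arm --plan '[[[0,0,0,0,0,0.99,94],[0,0,0,0,0,0.99,94],[0,0,0,0,0,0.99,94],[0,0,0,0,0,0.99,94],[0,0,0,0,0,0.99,94],[0,0,0,0,0,0.99,94],[0,0,0,0,0,0.99,94],[0,0,0,0,0,0.99,94],[0,0,0,0,0,0,94],[0,0,0,0,0,0,94]]]'

```text
time_s: 18.5
ee_pos: [617.1, -56.8, 443.9]
tool_rot: [0.0, 0.996, -0.084, -0.0]
contact_force: [0.3, -0.8, 0.2]
finger_gap: 94.1
grip_force: 0.0
```

```bash
python3 - <<'E'
from h import *
s=state();im=get_image("wrist");cv2.imwrite("pics/w6.png",im);np.save("w6.npy",s,allow_pickle=True)
c=cam("wrist",s);print(proj(c,(629,-55,120)))
h=cv2.cvtColor(im,cv2.COLOR_BGR2HSV)
wood=cv2.inRange(h,(3,90,40),(16,255,230))
for a,r,k in rects(wood,300,60000):print("wood",a,np.round(r[0],0),np.round(r[1],0),np.round(cv2.boxPoints(r)).tolist())
blk=((im.max(2)<60)*255).astype(np.uint8);blk[350:]=0
for a,r,k in rects(blk,200,60000):print("blk",a,np.round(r[0],0),np.round(r[1],0),round(r[2]),cv2.approxPolyDP(k,4,True)[:,0].tolist())
cv2.imwrite("pics/c6.png",im)
E
```

```text
t 18.5 pos [617.1 -56.8 443.9] yawx -9.63 z [-0. -0. -1.] J [ 0.29  0.39 -0.33  1.57  0.13  1.2  -1.8 ] F [ 0.3 -0.8  0.2] gap 94.1 gf 0.0
[311.02036994 216.24503258]
wood 419.5 [189. 383.] [14. 40.] [[174.0, 397.0], [192.0, 361.0], [204.0, 368.0], [186.0, 404.0]]
wood 3061.5 [ 41. 298.] [113.  82.] [[-0.0, 242.0], [82.0, 242.0], [82.0, 355.0], [0.0, 355.0]]
wood 6615.5 [ 97. 277.] [135.  93.] [[25.0, 238.0], [107.0, 195.0], [170.0, 315.0], [87.0, 358.0]]
wood 2171.0 [306. 174.] [60. 47.] [[275.0, 196.0], [277.0, 149.0], [337.0, 152.0], [336.0, 198.0]]
blk 3007.0 [448. 326.] [98. 48.] 50 [[420, 286], [418, 317], [435, 349], [497, 349], [450, 292]]
blk 5941.0 [148. 316.] [133.  66.] 0 [[81, 328], [95, 349], [197, 349], [214, 317], [212, 286], [184, 290], [155, 321], [133, 283], [111, 303], [104, 300], [106, 307]]
blk 2690.5 [302. 211.] [71. 63.] 1 [[337, 200], [311, 180], [267, 200], [268, 242], [300, 226], [301, 185], [309, 190], [308, 230], [311, 226], [335, 243]]
blk 7436.5 [517. 148.] [114. 160.] 11 [[588, 80], [510, 95], [465, 116], [491, 203], [550, 236], [558, 234], [524, 112]]
blk 729.0 [220.  82.] [47. 19.] 79 [[207, 61], [215, 102], [233, 104], [227, 67]]
```

View pics/c6.png

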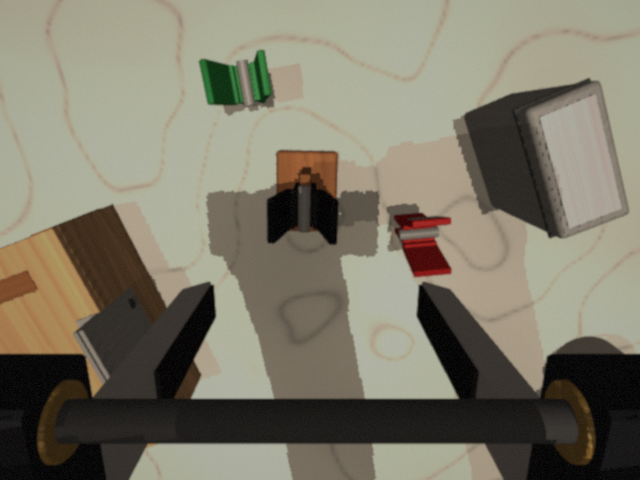

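The wrist view shows the black clip on its stand with its handles' outer tops at columns 267 and 337 and rows 200–242, aligned with the tool axes. The red decoy is at (420,243) and the green one at (237,80). I'll aim, then measure again from lower for the height.

```bash
python3 - <<'E'
from h import *
s=np.load("w6.npy",allow_pickle=True).item();c=cam("wrist",s)
X=onz(c,(302,221),143);print(X.round(1),np.linalg.norm(onz(c,(267,221),143)-onz(c,(337,221),143)),np.linalg.norm(onz(c,(267,200),143)-onz(c,(268,242),143)))
print([onz(c,p,143).round(1) for p in((267,200),(268,242),(337,200),(336,243))])
go((X[0],X[1],384),None,s)
E
```

```text
[631.7 -49.4 143. ] 48.31610187664267 29.728701396429027
[array([650.1, -28.5, 143. ]), array([620.8, -23.3, 143. ]), array([642.1, -75.5, 143. ]), array([612.1, -70.1, 143. ])]
shift/30 [ 0.44 -0.33  2.  ] wz/.15 None
```

>>> step_arm --plan '[[[0.44,-0.33,0.4,0,0,0,94],[0,0,0.4,0,0,0.05,94],[0,0,0.4,0,0,0,94],[0,0,0.4,0,0,0,94],[0,0,0.4,0,0,0,94],[0,0,0,0,0,0,94],[0,0,0,0,0,0,94],[0,0,0,0,0,0,94],[0,0,0,0,0,0,94],[0,0,0,0,0,0,94]]]'

```text
time_s: 19.55
ee_pos: [631.8, -49.6, 384.3]
tool_rot: [-0.0, 0.996, -0.09, 0.0]
contact_force: [0.3, 0.4, -0.3]
finger_gap: 93.7
grip_force: 0.0
```

```bash
python3 - <<'E'
from h import *
s=state();im=get_image("wrist");cv2.imwrite("pics/w7.png",im);np.save("w7.npy",s,allow_pickle=True)
c=cam("wrist",s);print(proj(c,(631.7,-49.4,143)))
blk=((im.max(2)<60)*255).astype(np.uint8);blk[350:]=0
for a,r,k in rects(blk,1500,60000):
    if 250<r[0][0]<380:print("blk",a,np.round(r[0],1),np.round(r[1],0),round(r[2]),cv2.approxPolyDP(k,3,True)[:,0].tolist())
E
```

```text
t 19.55 pos [631.8 -49.6 384.3] yawx -10.35 z [ 0.001  0.    -1.   ] J [ 0.26  0.47 -0.32  1.6   0.16  1.09 -1.85] F [ 0.3  0.4 -0.3] gap 93.7 gf 0.0
[315.98380311 268.32907809]
blk 4177.0 [316.  252.2] [86. 85.] 1 [[303, 210], [302, 219], [273, 242], [274, 293], [282, 294], [300, 269], [311, 267], [310, 223], [319, 220], [321, 270], [323, 266], [332, 270], [349, 294], [356, 294], [359, 243], [340, 222], [330, 220], [327, 210], [322, 210], [319, 218], [312, 218], [311, 210]]
```

The second view agrees with z = 143 mm for the handle tops (predicted (316,268), measured (316,268)). I'm descending, pinching and lifting.

>>> step_arm --plan '[[[0,0,0.4,0,0,-0.03,94],[0,0,0.4,0,0,0,94],[0,0,0.4,0,0,0,94],[0,0,0.4,0,0,0,94],[0,0,0.4,0,0,0,94],[0,0,0.3,0,0,0,94],[0,0,0.28,0,0,0,94],[0,0,0,0,0,0,94],[0,0,0,0,0,0,94],[0,0,0,0,0,0,94]]]'

```text
time_s: 20.6
ee_pos: [632.0, -49.6, 307.1]
tool_rot: [-0.0, 0.996, -0.088, 0.0]
contact_force: [-0.2, -0.2, 1.1]
finger_gap: 94.1
grip_force: 0.0
```

>>> step_arm --plan '[[[0,0,0,0,0,0,20],[0,0,0,0,0,0,20],[0,0,0,0,0,0,20],[0,0,0,0,0,0,20],[0,0,0,0,0,0,20],[0,0,0,0,0,0,20],[0,0,0,0,0,0,20],[0,0,0,0,0,0,20],[0,0,0,0,0,0,20],[0,0,0,0,0,0,20]]]' --newtons 27

```text
time_s: 21.6
ee_pos: [631.7, -49.6, 306.5]
tool_rot: [-0.0, 0.996, -0.088, -0.0]
contact_force: [0.3, 0.4, -1.2]
finger_gap: 29.2
grip_force: 26.9
```

```bash
python3 - <<'E'
from h import *
s=state()
E
```

```text
t 21.6 pos [631.7 -49.6 306.5] yawx -10.1 z [-0.  0. -1.] J [ 0.25  0.55 -0.3   1.67  0.19  0.95 -1.87] F [ 0.3  0.4 -1.2] gap 29.2 gf 26.9
```

>>> step_arm --plan '[[[0,0,-0.3,0,0,0,20],[0,0,-0.5,0,0,0,20],[0,0,-0.6,0,0,0,20],[0,0,-0.6,0,0,0,20],[0,0,-0.6,0,0,0,20],[0,0,-0.6,0,0,0,20],[0,0,-0.6,0,0,0,20],[0,0,-0.4,0,0,-0.8,20],[0,0,0,0,0,-0.8,20],[0,0,0,0,0,-0.82,20]]]'

```text
time_s: 22.6
ee_pos: [631.7, -49.5, 434.6]
tool_rot: [0.0, 0.995, 0.096, 0.001]
contact_force: [-0.6, -0.6, -1.6]
finger_gap: 29.1
grip_force: 26.9
```

>>> step_arm --plan '[[[-0.34,-0.67,0,0,0,0,20],[-0.34,-0.67,0,0,0,0,20],[-0.34,-0.67,0,0,0,0,20],[-0.34,-0.67,0,0,0,0,20],[-0.34,-0.67,0,0,0,0,20],[0,0,0,0,0,0,20],[0,0,0,0,0,0,20],[0,0,0,0,0,0,20],[0,0,0,0,0,0,20],[0,0,0,0,0,0,20]]]'

```text
time_s: 23.6
ee_pos: [563.3, 39.2, 432.5]
tool_rot: [-0.0, 0.996, 0.093, -0.0]
contact_force: [0.1, -0.7, -0.8]
finger_gap: 29.4
grip_force: 26.9
```

```bash
python3 - <<'E'
from h import *
s=state();im=get_image("wrist");cv2.imwrite("pics/w8.png",im);np.save("w8.npy",s,allow_pickle=True)
c=cam("wrist",s);print("TCP bin",w2b(s["ee_pos"]))
for p in((-87.5,-30,138),(-78.5,-30,138),(-87.5,30,138),(-78.5,30,138),(-82.5,-107.5,103),(-82.5,107.5,103)):print(p,proj(c,b2w(*p)).round(0))
lab=cv2.cvtColor(im,cv2.COLOR_BGR2HSV)
g=((lab[...,1]<70)&(lab[...,2]<150)).astype(np.uint8)*255;g[345:]=0
for a,r,k in rects(g,150,60000):print(a,np.round(r[0],0),np.round(r[1],0),cv2.approxPolyDP(k,4,True)[:,0].tolist())
E
```

```text
t 23.6 pos [563.3  39.2 432.5] yawx 10.66 z [-0.  0. -1.] J [ 0.24  0.31 -0.45  1.72  0.15  1.14 -1.63] F [ 0.1 -0.7 -0.8] gap 29.4 gf 26.9
TCP bin [-1.71340750e+02 -2.51850478e-01  4.32521537e+02]
(-87.5, -30, 138) [191. 199.]
(-78.5, -30, 138) [177. 199.]
(-87.5, 30, 138) [198. 283.]
(-78.5, 30, 138) [185. 283.]
(-82.5, -107.5, 103) [189.  80.]
(-82.5, 107.5, 103) [210. 355.]
1106.0 [510. 231.] [65. 51.] [[471, 243], [502, 247], [499, 237], [483, 226], [487, 221], [500, 225], [504, 233], [536, 242], [526, 233], [543, 234], [491, 216], [492, 208], [517, 213], [516, 206], [487, 199]]
3587.0 [195. 234.] [98. 48.] [[215, 183], [169, 203], [174, 265], [181, 269], [184, 283], [192, 283], [220, 247]]
23524.5 [305. 254.] [184. 179.] [[373, 184], [329, 190], [317, 165], [285, 174], [236, 177], [223, 171], [232, 306], [213, 344], [228, 314], [231, 344], [276, 344], [282, 333], [279, 344], [283, 339], [292, 342], [291, 333], [294, 344], [324, 344], [326, 316], [334, 324], [335, 344], [349, 344], [350, 335], [352, 341], [360, 337], [361, 344], [397, 344], [377, 291], [351, 281], [347, 248], [369, 250], [374, 244]]
6599.0 [606. 195.] [124.  67.] [[586, 138], [574, 215], [583, 226], [572, 231], [572, 238], [597, 239], [639, 257], [639, 133]]
1388.5 [421.  28.] [54. 96.] [[470, 31], [427, 42], [433, 0], [420, 39], [425, 0], [417, 32], [404, 44], [399, 42], [404, 8], [384, 7], [375, 43], [425, 55], [431, 40]]
```

```bash
python3 - <<'E'
from h import *
im=cv2.imread("pics/w8.png")
h=cv2.cvtColor(im,cv2.COLOR_BGR2HSV)
for r in range(192,296,8):
    print(r,"V",h[r,160:232:3,2].tolist(),"S",h[r,160:232:3,1].tolist())
E
```

```text
192 V [196, 192, 171, 167, 179, 177, 177, 165, 167, 169, 107, 87, 63, 57, 54, 54, 53, 54, 51, 65, 70, 75, 103, 104] S [118, 117, 101, 92, 85, 89, 86, 82, 87, 100, 117, 108, 85, 49, 38, 47, 38, 42, 40, 106, 149, 112, 50, 47]
200 V [196, 193, 168, 166, 130, 105, 76, 62, 69, 53, 53, 54, 53, 54, 53, 52, 53, 48, 28, 54, 75, 73, 103, 103] S [116, 112, 44, 41, 43, 41, 40, 33, 44, 34, 43, 42, 38, 28, 43, 44, 34, 48, 27, 90, 129, 126, 52, 47]
208 V [198, 196, 172, 134, 101, 92, 88, 73, 99, 68, 54, 53, 52, 52, 51, 53, 55, 52, 53, 57, 71, 71, 99, 104] S [113, 118, 50, 42, 38, 42, 41, 42, 44, 41, 42, 53, 39, 34, 50, 38, 42, 34, 43, 63, 147, 144, 64, 51]
216 V [195, 198, 183, 169, 107, 90, 95, 65, 99, 81, 53, 53, 55, 54, 54, 52, 53, 54, 54, 52, 69, 72, 93, 104] S [115, 117, 77, 39, 38, 45, 40, 51, 39, 44, 34, 43, 37, 47, 42, 44, 43, 42, 42, 49, 137, 138, 69, 54]
224 V [198, 197, 189, 162, 101, 91, 95, 68, 93, 93, 54, 53, 56, 52, 55, 55, 54, 53, 52, 52, 68, 72, 85, 103] S [115, 116, 107, 44, 43, 45, 38, 45, 41, 36, 33, 48, 46, 39, 42, 32, 42, 43, 34, 29, 124, 135, 87, 50]
232 V [197, 197, 193, 166
[... 1045 characters left out ...]
 69]
272 V [197, 197, 197, 197, 196, 189, 131, 103, 91, 67, 94, 66, 51, 51, 59, 67, 67, 67, 68, 64, 73, 74, 70, 76] S [120, 115, 116, 116, 121, 131, 128, 72, 42, 38, 43, 42, 35, 35, 69, 126, 137, 133, 131, 139, 126, 145, 127, 94]
280 V [195, 197, 197, 197, 196, 195, 151, 116, 94, 67, 94, 81, 81, 135, 78, 69, 66, 67, 65, 67, 67, 72, 72, 74] S [124, 118, 115, 116, 118, 128, 135, 103, 41, 42, 43, 38, 101, 132, 131, 137, 135, 141, 137, 145, 145, 135, 128, 114]
288 V [196, 197, 196, 196, 197, 196, 197, 196, 197, 196, 195, 150, 133, 138, 99, 69, 66, 69, 64, 67, 65, 73, 74, 68] S [129, 120, 116, 117, 118, 124, 128, 120, 116, 118, 112, 127, 130, 133, 131, 140, 135, 137, 139, 141, 145, 129, 134, 131]
```

The tab tops run over rows 198–284. Their shared seam is at about column 184 at row 240, where my model gave 188, so the seam lies 2.5 mm further in bin +x. Next I'll move over it and then descend.

>>> step_arm --plan '[[[0,-0.5,0,0,0,0,20],[0,-0.6,0,0,0,0,20],[0,-0.6,0,0,0,0,20],[0,-0.6,0,0,0,0,20],[0,-0.5,0,0,0,0,20],[0,-0.23,0,0,0,0,20],[0,0,0,0,0,0,20],[0,0,0,0,0,0,20],[0,0,0,0,0,0,20],[0,0,0,0,0,0,20]]]'

```text
time_s: 24.65
ee_pos: [546.3, 128.3, 432.5]
tool_rot: [0.0, 0.996, 0.093, -0.0]
contact_force: [-0.3, -0.0, -1.0]
finger_gap: 29.0
grip_force: 26.9
```

```bash
python3 - <<'E'
from h import *
s=state();print(w2b(s["ee_pos"]));im=get_image("wrist");cv2.imwrite("pics/w9.png",im)
c=cam("wrist",s)
for p in((-80.5,-30,138),(-80.5,30,138)):print(p,proj(c,b2w(*p)).round(0))
h=cv2.cvtColor(im,cv2.COLOR_BGR2HSV)
r0=int(proj(c,b2w(-80.5,-30,138))[1])
for r in range(r0-8,r0+30,5):print(r,"V",h[r,280:352:3,2].tolist(),"S",h[r,280:352:6,1].tolist())
E
```

```text
t 24.65 pos [546.3 128.3 432.5] yawx 10.65 z [-0. -0. -1.] J [ 0.11  0.31 -0.49  1.73  0.16  1.14 -1.81] F [-0.3 -0.  -1. ] gap 29.0 gf 26.9
[-8.06124033e+01 -1.42837167e-01  4.32514667e+02]
(-80.5, -30, 138) [316. 199.]
(-80.5, 30, 138) [316. 283.]
190 V [137, 130, 121, 126, 135, 140, 137, 141, 140, 126, 128, 129, 81, 55, 90, 104, 103, 105, 117, 120, 127, 106, 108, 102] S [134, 135, 134, 134, 133, 131, 72, 51, 52, 50, 50, 52]
195 V [135, 130, 110, 105, 105, 104, 107, 104, 105, 103, 76, 53, 78, 58, 44, 98, 105, 103, 103, 106, 103, 106, 102, 104] S [134, 63, 41, 41, 44, 44, 62, 41, 53, 47, 50, 53]
200 V [135, 132, 113, 105, 103, 103, 104, 103, 106, 103, 71, 67, 77, 73, 57, 101, 102, 104, 102, 116, 107, 104, 106, 106] S [132, 72, 42, 39, 41, 43, 53, 45, 50, 50, 48, 53]
205 V [134, 108, 103, 87, 84, 98, 104, 98, 101, 100, 91, 92, 82, 98, 82, 103, 103, 104, 184, 192, 190, 185, 112, 105] S [129, 77, 49, 42, 40, 42, 56, 47, 47, 51, 51, 52]
210 V [129, 105, 87, 83, 79, 80, 80, 82, 78, 79, 85, 90, 82, 98, 88, 102, 102, 105, 144, 191, 192, 182, 103, 104] S [132, 79, 45, 41, 43, 42, 56, 43, 50, 53, 52, 52]
215 V [116, 105, 90, 83, 81, 80, 82, 81, 79, 80, 85, 92, 84, 99, 89, 102, 103, 104, 119, 192, 190, 189, 111, 103] S [136, 96, 41, 44, 39, 39, 52, 43, 54, 56, 52, 53]
220 V [111, 101, 89, 81, 82, 78, 81, 80, 80, 78, 72, 83, 82, 94, 87, 102, 102, 102, 103, 183, 190, 178, 103, 104] S [133, 97, 40, 38, 38, 39, 53, 44, 50, 52, 51, 54]
225 V [134, 106, 91, 79, 79, 80, 80, 80, 81, 81, 70, 74, 78, 76, 77, 104, 101, 104, 103, 160, 191, 188, 113, 104] S [135, 101, 39, 41, 44, 36, 49, 46, 53, 50, 52, 54]
```

The tab seam is at column 316 on the gripper's centre line. Descending.

>>> step_arm --plan '[[[0,0,0.3,0,0,0,20],[0,0,0.3,0,0,0,20],[0,0,0.3,0,0,0,20],[0,0,0.3,0,0,0,20],[0,0,0.2,0,0,0,20],[0,0,0.1,0,0,0,20],[0,0,0.1,0,0,0,20],[0,0,0,0,0,0,20],[0,0,0,0,0,0,20],[0,0,0,0,0,0,20]]]'

```text
time_s: 25.7
ee_pos: [546.2, 129.0, 384.8]
tool_rot: [-0.0, 0.996, 0.093, 0.0]
contact_force: [-0.1, 0.5, -1.1]
finger_gap: 28.8
grip_force: 26.9
```

>>> step_arm --plan '[[[0,0,0.1,0,0,0,20],[0,0,0.1,0,0,0,20],[0,0,0.1,0,0,0,20],[0,0,0.1,0,0,0,20],[0,0,0.05,0,0,0,20],[0,0,0.05,0,0,0,20],[0,0,0,0,0,0,20],[0,0,0,0,0,0,20],[0,0,0,0,0,0,20],[0,0,0,0,0,0,20]]]'

```text
time_s: 26.7
ee_pos: [546.1, 129.0, 369.7]
tool_rot: [-0.0, 0.996, 0.093, 0.0]
contact_force: [0.5, -0.5, -0.6]
finger_gap: 29.3
grip_force: 26.9
```

No contact on the way down, and the jaw tips are about 26 mm below the tab top. I'm releasing gradually.

>>> step_arm --plan '[[[0,0,0,0,0,0,32],[0,0,0,0,0,0,36],[0,0,0,0,0,0,40],[0,0,0,0,0,0,44],[0,0,0,0,0,0,50],[0,0,0,0,0,0,60],[0,0,0,0,0,0,75],[0,0,0,0,0,0,85],[0,0,0,0,0,0,85],[0,0,0,0,0,0,85]]]'

```text
time_s: 27.7
ee_pos: [546.1, 129.0, 369.6]
tool_rot: [-0.0, 0.996, 0.093, 0.0]
contact_force: [-0.6, -0.5, -0.4]
finger_gap: 83.9
grip_force: 0.0
```

>>> step_arm --plan '[[[0,0,-0.3,0,0,0,85],[0,0,-0.5,0,0,0,85],[0,0,-0.7,0,0,0,85],[0,0,-0.7,0,0,0,85],[0,0,-0.7,0,0,0,85],[0,0,-0.7,0,0,0,85],[0,0,0,0,0,0,85],[0,0,0,0,0,0,85],[0,0,0,0,0,0,85],[0,0,0,0,0,0,85]]]'

```text
time_s: 28.7
ee_pos: [546.0, 128.9, 477.1]
tool_rot: [-0.0, 0.996, 0.093, -0.0]
contact_force: [0.1, -0.1, 0.9]
finger_gap: 84.6
grip_force: 0.0
```

```bash
python3 - <<'E'
from h import *
s=state();im=get_image("wrist");cv2.imwrite("pics/w10.png",im);c=cam("wrist",s)
blk=((im.max(2)<60)*255).astype(np.uint8);blk[345:]=0
for a,r,k in rects(blk,800,60000):print("blk",a,np.round(r[0],1),np.round(r[1],0),round(r[2]),cv2.approxPolyDP(k,4,True)[:,0].tolist())
# expected: handle tops at z=113+94=207, y +-25, x +-16 about tabs
for p in((-105.5,-16,207),(-55.5,-16,207),(-105.5,16,207),(-55.5,16,207)):print(p,proj(c,b2w(*p)).round(0))
si=get_image("side");cv2.imwrite("pics/s10.png",si);cs=cam("side");print("side px grip",proj(cs,b2w(-80.5,0,200)).round(0),proj(cs,b2w(-80.5,0,138)).round(0))
m=((si.max(2)<50)*255).astype(np.uint8)
for a,r,k in rects(m,40,6000):
    if r[0][0]<360 and r[0][1]<330:print("side blk",a,np.round(r[0]),cv2.boundingRect(k))
E
```

```text
t 28.7 pos [546.  128.9 477.1] yawx 10.7 z [-0.001 -0.    -1.   ] J [ 0.12  0.28 -0.49  1.67  0.14  1.23 -1.79] F [ 0.1 -0.1  0.9] gap 84.6 gf 0.0
blk 2639.0 [434.3 322.5] [88. 47.] 53 [[410, 286], [408, 317], [421, 344], [479, 344], [438, 290]]
blk 2668.0 [197.6 322.5] [47. 89.] 37 [[223, 286], [216, 283], [193, 291], [152, 344], [211, 344], [224, 316]]
blk 3301.5 [317.5 238.5] [73. 77.] 90 [[279, 229], [281, 275], [307, 253], [313, 256], [312, 217], [317, 210], [322, 213], [321, 255], [332, 255], [354, 274], [356, 229], [331, 213], [327, 203], [313, 208], [306, 202], [304, 211]]
blk 1296.5 [510.8 150.2] [26. 62.] 27 [[535, 128], [509, 128], [486, 172], [511, 178]]
blk 1253.5 [545.3  23.6] [39. 61.] 17 [[572, 0], [538, 11], [526, 47], [521, 44], [531, 12], [518, 47], [560, 42]]
(-105.5, -16, 207) [358. 228.]
(-55.5, -16, 207) [277. 228.]
(-105.5, 16, 207) [357. 276.]
(-55.5, 16, 207) [278. 276.]
side px grip [271. 261.] [273. 284.]
side blk 685.0 [270. 271.] (255, 244, 27, 55)
side blk 3288.0 [284. 177.] (210, 139, 142, 79)
side blk 381.5 [254. 139.] (231, 129, 46, 19)
```

The clip sits where expected: handle tops at columns 279–356 and rows 229–275, against a predicted 277–358 and 228–276. Its span of about 47.5 mm matches the 48.3 mm seen when it gripped the 9 mm plate, so both tabs are held.

```bash
python3 -c "
from bench import order
print(order.sign_off())"
```

```text
the job is handed in; nothing more can be done
None
```

The job is handed in: the low tin stands in the bin beside the other tin, the lid is shut, and the black clip is clipped over both tabs; sign-off returned no verdict.

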